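# Unstack the parts pile onto its parking trays

### The job

A micro servo, a white charger, a flat square black puck and a black-flanged wire reel are piled on one another on the bench. Take the pile apart from the top, one thing after another, and park each on the aluminium tray whose dark pad has its footprint: flat on the plate between the two end lips (servo and reel upright, as they stood), centred on the pad and squared up with it. Do not disturb the metal tin and the yellow tape roll.

Things in the scene. Friction and masses are not known exactly. Their poses are not given: they have to be found in the camera images.
- servo_mid (a point): Centre of the blue micro servo's case (half-way up), top of the pile. The case is 24 x 12 x 24 mm (x, y, z up) and is gripped across y; mounting ears and a white horn make it 34 x 13 x 30 mm overall, the horn rising 6 mm above the case. It stands upright on the charger.
- usb_mid (a point): Centre of the white charger, a box 59 x 31 x 20 mm (x, y, z up), gripped across y. It lies on the puck below the servo.
- puck_mid (a point): Centre of the flat square black receiver puck, 51 x 51 x 13 mm (x, y, z up), gripped across x or y. It lies on the reel below the charger; square, so any quarter turn will do on its tray.
- reel_mid (a point): Centre (half-way up) of the solder wire reel, 62 mm in diameter and 40 mm high, black round flanges with pale wire between, its axis z upright, gripped across any diameter. It stands on the worktop at the bottom of the pile; round, so its turn does not matter. The four things are piled roughly centred and square on one another.
- servo_tray: Fixed aluminium tray for the micro servo, 60 x 36 x 10 mm. Origin: centre of its underside on the worktop, z up. x runs between its two end lips (8 mm thick, 7 mm above the plate, 10 mm play at each end of the thing); the y sides are open for the fingers. Plate top 3 mm above the origin. A flat dark pad of the thing's footprint, 24 x 12 mm (x, y), lies at its centre.
- usb_tray: Fixed aluminium tray for the white charger, 95 x 55 x 10 mm. Origin: centre of its underside on the worktop, z up. x runs between its two end lips (8 mm thick, 7 mm above the plate, 10 mm play at each end of the thing); the y sides are open for the fingers. Plate top 3 mm above the origin. A flat dark pad of the thing's footprint, 59 x 31 mm (x, y), lies at its centre.
- puck_tray: Fixed aluminium tray for the square puck, 87 x 75 x 10 mm. Origin: centre of its underside on the worktop, z up. x runs between its two end lips (8 mm thick, 7 mm above the plate, 10 mm play at each end of the thing); the y sides are open for the fingers. Plate top 3 mm above the origin. A flat dark pad of the thing's footprint, 51 x 51 mm (x, y), lies at its centre.
- reel_tray: Fixed aluminium tray for the wire reel, 98 x 86 x 10 mm. Origin: centre of its underside on the worktop, z up. x runs between its two end lips (8 mm thick, 7 mm above the plate, 10 mm play at each end of the thing); the y sides are open for the fingers. Plate top 3 mm above the origin. A flat dark pad of the thing's footprint, round, 62 mm in diameter, lies at its centre.
- can: Bystander: a loose plain metal tin, 50 mm in diameter and 44 mm high, standing on the worktop; origin at the centre of its underside. Leave it alone.
- tape: Bystander: a loose roll of yellow tape, 67 mm in diameter and 19 mm high, lying on the worktop; origin at the centre of its underside. Leave it alone.
There are look-alikes about, which are no part of the job. What is shaped like the part that bears servo_mid but orange or red is not meant.

How it is judged:
By the outcome, as a careful person would: the job done as asked, in the order asked, and still so for the second after the job is handed in, with the robot touching nothing.
It also fails if it takes over 106 s, if anything falls off the work surface, if the arm or the gripper's body presses on something with over 40 N, if the wrist force passes 120 N, or if a joint passes its speed limit or range.

### The arm

A 7-joint arm with a two-finger parallel gripper is mounted at the origin on a cart in front of the work surface, level with it; the furniture and walls round the work are solid. World frame = base frame: x ahead of the robot, y to its left, z up, the work surface at z = 0. Lengths are in mm, angles in rad, forces in N, time in s.
With the tool pointing down it reaches from about 425 to 875 mm from the base axis. Payload 9.9 kg.
Tool frame: the origin (TCP) lies at the very end of the fingers, on their centre line; the grasp point (between the pads) lies 19 mm behind it; z points along the fingers, y is the line along which they close (so a half turn about z gives the same grasp; the last joint's range is limited). The gripper opens to 85 mm and grips with 20 to 120 N. Pads are 22 mm wide; open, the fingers measure 114 mm over their backs; the gripper's body (76 mm by 85 mm) begins 54 mm behind the grasp point. The pads swing forward as they close: fully open they stand 13 mm farther back than shut.
Start: joints at [-1.29, 0.576, 0.025, 1.437, -0.015, 1.129, -0.057], TCP at [240.808, 630.588, 231.289] pointing down, gripper open.
Joint ranges: [-2.76, 2.76], [-0.34, 2.15], [-1.52, 1.57], [0.19, 2.46], [-1.09, 4.23], [0.17, 1.99], [-2.82, 2.82]. Speed limits (rad/s): [2.22, 2.22, 3.01, 3.01, 3.14, 3.14, 3.14].

### API

Orientations are given as a unit quaternion [w, x, y, z].
In Python, from station import get_obs, camera, calibration, hand_in gives the robot as it stands.
- The arm moves only by the tool apply_moves, never from a script. Its argument "commands" is a list of rows, each a list of 3 entries, a list of its own where there are three numbers: the shift along the world's x, y, z in units of 10 cm (1.0 is 10 cm), then the turn about the world's z in units of 120 degrees (1.0 is 120 degrees), then the closure, from -1 (fully open) to 1 (shut). In form: [[[x, y, z], twist, claw], ...]. A call has 1 to 12 rows; each row is the pose to reach, as a shift and turn from the pose commanded when the call began; what a row does not reach only later rows make up. A row lasts 1/10 s, in which the tool goes at most 50 mm and 8.59 degrees, less where a joint would pass 70% of its speed; a pose out of reach is approached as far as the arm can. A call with a number of a shift or a turn outside -1 to 1 is refused whole. A call with a gripper value outside its range is refused whole. The fingers move at their own pace and stop on an object; "force" is the grip in N (left out, the last holds). Time passes only in rows, so rows that repeat a pose let the fingers close. It gives the time, the measured TCP pose, the force, the opening and the grip force at its end, in the units of the state.
- get_obs(): the state, without advancing time (a new reading comes with each control period).
- camera(name): name is "side" or "top" or "wrist"; returns (picture, depth): 420x560x3 uint8, blue, green, red; 420x560 float32, mm along the optical axis (not along the pixel's ray), 0 where there is no reading.
- calibration(name): a dict with "mtx" (3x3 intrinsics, pixels), "view" (4x4, takes a point from world to camera coordinates). Camera axes: x right, y down, z forward; pixel columns grow to the right and rows downward; lengths in mm; the calibration is good to about 2 mm. A picture is of the moment at which its call begins: read the wrist's pose just before it. calibration takes no time and is no camera call; for the wrist camera it gives the pose at the moment of the call.
- hand_in(): hands the job in; it is judged then, once.
The state is a dict: "time": time; "joint_positions": joint angles; "qvel": joint speeds; "tau": joint torques, N m; "eef_pos": TCP position; "ee_rot": TCP orientation; "contact_force": force on the tool from outside, world axes, zero at the start; "wrist_torque": the same for the moment, N m; "grip_width": finger opening in mm; "gripper_force": force on a finger pad.
Only numpy, scipy, OpenCV 4.12 (cv2) and the standard library are available. Lean on these libraries where they do the work, as an engineer would, in place of code of your own. Each camera call takes 0.05 s, during which the arm holds its last target. There are 200 camera calls.

## Working session

There is one attempt and no reset: what is moved stays moved. The work goes in short steps, Python scripts to look and compute and a tool call to move; the robot and the scene stay as the last step left them, time stands still between calls to the robot, and variables do not carry over. Pictures are saved under pics/ and viewed, at most 14 in all, crops included, and the job is handed in when it is done.

Besides the shell and the picture viewer there is one more tool, called after "Request:" as name(argument=value, ...) on one line, values as JSON. apply_moves: Moves the arm, as the interface text tells. Its arguments: {"type":"object","properties":{"commands":{"type":"array","items":{"type":"array"}},"force":{"type":"number"}},"required":["commands"]}

```bash
ls; mkdir -p pics
cat > h.py <<'E'
import numpy as np, cv2
from station import get_obs, camera, calibration, hand_in
def pts(name, depth):
    c=calibration(name); K=np.array(c['mtx']); V=np.array(c['view'])
    v,u=np.mgrid[0:depth.shape[0],0:depth.shape[1]]
    P=np.stack([(u-K[0,2])/K[0,0]*depth,(v-K[1,2])/K[1,1]*depth,depth],-1)
    W=(P-V[:3,3])@V[:3,:3]
    W[depth<=0]=np.nan
    return W
def snap(name,f=None):
    im,d=camera(name); W=pts(name,d)
    if f: cv2.imwrite('pics/'+f,im)
    return im,d,W
E
python3 - <<'E'
from h import *
o=get_obs(); print(o)
for n in ('top','side'):
    im,d,W=snap(n,n+'0.png'); np.savez(n+'0.npz',im=im,W=W)
    c=calibration(n); V=np.array(c['view']); print(n,-V[:3,:3].T@V[:3,3],np.array(c['mtx'])[0,0])
E
```

```text
pics
{'time': 0.0, 'joint_positions': array([-1.28980399,  0.57654947,  0.0248221 ,  1.43789702, -0.01500621,
        1.12901559, -0.05653109]), 'qvel': array([-0.00109728,  0.00022403, -0.00014473,  0.00026266,  0.00202968,
       -0.00056465,  0.00063884]), 'tau': array([ 7.11791545e-04, -7.65770245e+01,  2.25111857e+00, -2.85959440e+01,
        1.54392526e-02,  1.28483793e-02,  4.35658080e-05]), 'eef_pos': array([240.62847322, 630.16622378, 230.43438327]), 'ee_rot': array([-1.17744227e-04,  1.81377137e-01,  9.83413252e-01, -8.34389373e-04]), 'contact_force': array([-0.99562989,  0.14658589,  0.73724584]), 'wrist_torque': array([0.04144194, 0.0056418 , 0.035772  ]), 'gripper_force': 0.0, 'grip_width': 85.38090514120464}
top [ 336.44857573 -123.00919229  921.07615688] 402.96427020785256
side [ 105.68555481 -780.96698088  551.13025985] 509.16646548030866
```

View pics/top0.png

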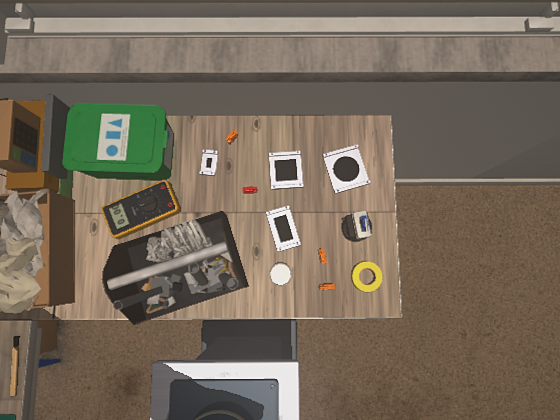

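View pics/side0.png

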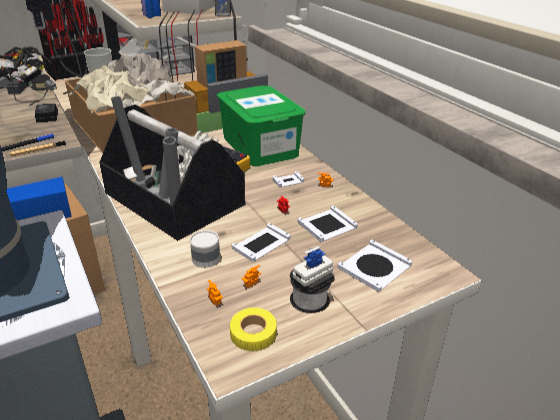

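The servo candidates are the blue one on top of the pile at top (364,223), which is the one I want, orange ones at (232,136), (322,256) and (327,287), and a red one at (250,189). The trays are at (208,162) servo, (283,229) charger, (286,170) puck and (346,169) reel. The tin is at (280,274) and the tape at (367,277).

Run:
```python
from h import *
z=np.load('top0.npz'); im=z['im']; W=z['W']
c=calibration('top'); K=np.array(c['mtx']); V=np.array(c['view'])
def ray(u,v,h):
    d=V[:3,:3].T@np.array([(u-K[0,2])/K[0,0],(v-K[1,2])/K[1,1],1]); C=-V[:3,:3].T@V[:3,3]
    return C+d*(h-C[2])/d[2]
dark=(im.max(2)<70).astype(np.uint8)
for n,(u,v) in dict(servo=(208,162),usb=(283,229),puck=(286,170),reel=(346,169)).items():
    m=np.zeros_like(dark); r=22; m[v-r:v+r,u-r:u+r]=1
    white=((im.min(2)>170)).astype(np.uint8)
    l,lab,st,ce=cv2.connectedComponentsWithStats(dark*m)
    k=lab[v,u]; 
    q=np.argwhere(lab==k)[:,::-1]
    w=np.array([ray(a,b,3)[:2] for a,b in q],np.float32)
    l2,lab2=cv2.connectedComponents(white); vals=lab2[v-r:v+r,u-r:u+r]; k2=np.bincount(vals[vals>0]).argmax()
    q2=np.argwhere(lab2==k2)[:,::-1]; w2=np.array([ray(a,b,5)[:2] for a,b in q2],np.float32)
    print(n,'pad',cv2.minAreaRect(w),'tray',cv2.minAreaRect(w2),'z',np.nanmean(W[lab==k][:,2]))
# pile
for lo,hi in ((98,110),(85,98),(66,78),(46,58),(35,46)):
    s=(W[...,2]>lo)&(W[...,2]<hi)&(W[...,0]>300)&(W[...,1]<-150)&(np.abs(W[...,0]-350)<150)&(W[...,1]>-400)
    if s.sum()>3: print(lo,hi,s.sum(),cv2.minAreaRect(W[s][:,:2].astype(np.float32)),np.nanmean(W[s],0))
s=W[205:245,335:380]; print(np.nanmax(s[...,2]))
big=cv2.resize(im[195:300,310:400],None,fx=6,fy=5.7,interpolation=cv2.INTER_CUBIC)
zs=np.load('side0.npz'); b2=cv2.resize(zs['im'][235:345,260:370],None,fx=5,fy=5,interpolation=cv2.INTER_CUBIC)
cv2.imwrite('pics/pile_side.png',b2)
WS=zs['W']
for lo,hi in ((98,110),(80,98),(68,76),(48,56),(36,44)):
    s=(WS[...,2]>lo)&(WS[...,2]<hi)&(WS[...,1]<-150)&(WS[...,1]>-400)&(WS[...,0]>150)&(WS[...,0]<600)
    if s.sum()>3: print('side',lo,hi,s.sum(),cv2.minAreaRect(WS[s][:,:2].astype(np.float32)),np.nanmean(WS[s],0))
for n,(u,v) in dict(tin=(280,274),tape=(357,277)).items(): print(n,W[v,u])
```

```text
servo pad ((595.7694702148438, 45.34599685668945), (9.406424522399902, 19.433916091918945), 89.809814453125) tray ((590.9786376953125, 46.43647766113281), (35.92267990112305, 49.61344909667969), 82.50067138671875) z 3.225683582342634
usb pad ((523.909912109375, -123.75335693359375), (1413.5833740234375, 988.9454956054688), 89.92575073242188) tray ((439.12506103515625, -127.95864868164062), (94.20462799072266, 55.29066848754883), 16.32485580444336) z -152.72594933078557
puck pad ((577.4224243164062, -135.12998962402344), (48.3621940612793, 48.99850845336914), 4.184884071350098) tray ((577.1546630859375, -134.22171020507812), (85.8494644165039, 73.57490539550781), 3.9304563999176025) z 2.7862023053824836
reel pad ((579.0409545898438, -275.68902587890625), (59.0077018737793, 55.65361785888672), 89.79546356201172) tray ((579.5051879882812, -276.44439697265625), (97.0171127319336, 87.89280700683594), 16.36564064025879) z 2.8477838023184607
98 110 36 ((434.63616943359375, -295.6401672363281), (9.134954452514648, 22.842391967773438), 84.3018798828125) [ 434.58600069 -295.97976718  101.74325
[... 842 characters left out ...]
98.37542724609375), (13.430448532104492, 33.37297058105469), 81.07086944580078) [ 440.25748921 -299.9701872    89.3759202 ]
side 68 76 382 ((441.5459899902344, -296.099853515625), (58.743675231933594, 28.997398376464844), 6.98245906829834) [ 436.83527856 -300.06757856   71.67897954]
side 48 56 214 ((435.3519287109375, -304.3882751464844), (35.487525939941406, 63.575984954833984), 58.187294006347656) [ 441.64998346 -309.52052584   51.88361649]
side 36 44 243 ((434.7774353027344, -305.1055603027344), (34.49396896362305, 66.81591796875), 56.64801788330078) [ 429.68273563 -305.6932698    39.90126155]
tin [ 335.39869968 -120.93634724   39.17697132]
tape [ 328.06104765 -290.79127588   18.56737315]
```

View pics/pile_side.png

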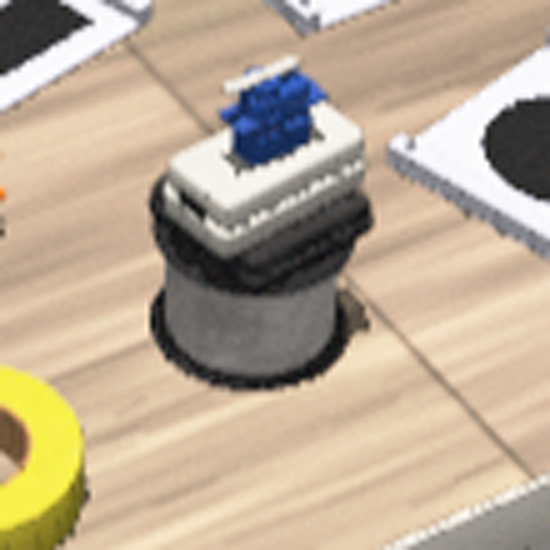

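The crop confirms the blue servo standing on the white charger, puck and reel. Before setting out I'll check obstacle heights along the path.

Run:
```python
from h import *
W=np.load('top0.npz')['W']; S=np.load('side0.npz')['W']
P=np.concatenate([W.reshape(-1,3),S.reshape(-1,3)]); P=P[~np.isnan(P[:,0])]
for y in range(-300,750,75):
    r=[]
    for x in range(200,750,75):
        s=P[(abs(P[:,0]-x-37)<37)&(abs(P[:,1]-y-37)<37)]
        r.append(int(np.percentile(s[:,2],99.5)) if len(s) else -1)
    print(y,r)
```

```text
-300 [3, 24, 73, 103, 11, 11, 233, 414]
-225 [3, 29, 29, 3, 10, 9, 233, 401]
-150 [3, 44, 43, 11, 10, 10, 233, 389]
-75 [3, 193, 167, 135, 29, 24, 233, 376]
0 [71, 175, 173, 132, 10, 15, 233, 366]
75 [74, 180, 161, 131, 115, 118, 233, 366]
150 [121, 205, 141, 44, 119, 120, 233, 366]
225 [3, 3, 75, 36, 119, 120, 233, 366]
300 [106, 128, 138, 134, 129, 130, 233, 358]
375 [125, 146, 151, 154, 204, 205, 297, 302]
450 [114, 150, 238, 251, 257, 288, 289, 245]
525 [310, 149, 243, 292, 289, 284, 276, -1]
600 [289, 104, 243, 249, 279, -1, 269, -1]
675 [282, 139, 244, 249, 248, 0, 157, 119]
```

Request:
apply_moves(commands=[[[0,0,0.5],0,-1],[[0,0,1],0,-1],[[0,0,1],0,-1]])

```text
time: 0.4
eef_pos: [241.8, 632.8, 338.5]
ee_rot: [0.001, 0.182, 0.983, 0.005]
contact_force: [0.1, 0.4, -0.2]
grip_width: 85.1
gripper_force: 0.0
```

Request:
apply_moves(commands=[[[0.2,-0.4,0],0,-1],[[0.4,-0.8,0],0,-1],[[0.5,-1,0],0,-1]])

```text
time: 0.7
eef_pos: [293.2, 527.0, 331.3]
ee_rot: [0.001, 0.183, 0.983, -0.001]
contact_force: [0.3, -0.3, -0.3]
grip_width: 85.1
gripper_force: 0.0
```

Request:
apply_moves(commands=[[[0.2,-0.4,0],0,-1],[[0.4,-0.8,0],0,-1],[[0.5,-1,0],0,-1]])

```text
time: 1.0
eef_pos: [342.9, 426.6, 331.3]
ee_rot: [0.001, 0.183, 0.983, -0.001]
contact_force: [0.1, -0.2, 0.0]
grip_width: 85.3
gripper_force: 0.0
```

Request:
apply_moves(commands=[[[0.2,-0.4,0],0,-1],[[0.4,-0.8,0],0,-1],[[0.5,-1,0],0,-1],[[0.5,-1,0],0,-1]])

```text
time: 1.4
eef_pos: [392.7, 326.8, 331.4]
ee_rot: [0.001, 0.184, 0.983, -0.001]
contact_force: [-0.1, -0.3, 1.0]
grip_width: 85.3
gripper_force: 0.0
```

Request:
apply_moves(commands=[[[0.25,-0.4,0],0.03,-1],[[0.5,-0.8,0],0.05,-1],[[0.7,-1,0],0.05,-1]])

```text
time: 1.7
eef_pos: [461.7, 227.8, 331.4]
ee_rot: [0.0, 0.13, 0.992, -0.0]
contact_force: [0.9, 0.1, 0.0]
grip_width: 85.4
gripper_force: 0.0
```

Request:
apply_moves(commands=[[[0,-0.45,0],0.03,-1],[[0,-0.9,0],0.05,-1],[[0,-1,0],0.05,-1]])

```text
time: 2.0
eef_pos: [460.7, 126.0, 331.3]
ee_rot: [-0.0, 0.08, 0.997, -0.001]
contact_force: [1.0, 0.5, 0.8]
grip_width: 85.5
gripper_force: 0.0
```

Request:
apply_moves(commands=[[[0,-0.45,0],0.03,-1],[[0,-0.9,0],0.05,-1],[[0,-1,0],0.05,-1]])

```text
time: 2.3
eef_pos: [460.5, 26.6, 331.4]
ee_rot: [0.0, 0.027, 1.0, -0.001]
contact_force: [-0.1, 0.6, 0.4]
grip_width: 85.1
gripper_force: 0.0
```

Request:
apply_moves(commands=[[[0,-0.45,0],0.03,-1],[[0,-0.9,0],0.05,-1],[[0,-1,0],0.05,-1]])

```text
time: 2.6
eef_pos: [460.6, -73.1, 331.4]
ee_rot: [0.0, -0.025, 1.0, -0.001]
contact_force: [0.3, -0.3, 0.0]
grip_width: 85.2
gripper_force: 0.0
```

Request:
apply_moves(commands=[[[-0.1,-0.45,-0.3],0.03,-1],[[-0.2,-0.9,-0.6],0.042,-1],[[-0.24,-1,-0.6],0.042,-1]])

```text
time: 2.9
eef_pos: [435.2, -170.9, 268.8]
ee_rot: [-0.002, -0.07, 0.998, 0.0]
contact_force: [0.0, 0.6, 0.8]
grip_width: 85.5
gripper_force: 0.0
```

Request:
apply_moves(commands=[[[0,-0.45,-0.2],0,-1],[[0,-0.9,-0.4],0,-1],[[0,-1,-0.4],0,-1],[[0,-1,-0.4],0,-1],[[0,-1,-0.4],0,-1]])

```text
time: 3.4
eef_pos: [437.8, -267.7, 231.3]
ee_rot: [0.0, -0.072, 0.997, 0.0]
contact_force: [0.3, 1.5, 0.6]
grip_width: 85.6
gripper_force: 0.0
```

```bash
cat >> h.py <<'E'
def yaw(o):
    q=o['ee_rot']; return np.degrees(2*np.arctan2(q[2],q[1]))-90   # closing-line direction
def rect(W,s):
    r=cv2.minAreaRect(W[s][:,:2].astype(np.float32)); (c,(w,h),a)=r
    if w<h: w,h,a=h,w,a+90
    a=(a+90)%180-90
    return 'c %.1f %.1f  %.1fx%.1f long axis %.1f  n%d'%(*c,w,h,a,s.sum())
E
python3 - <<'E'
from h import *
o=get_obs(); im,d,W=snap('wrist','w1.png'); print(o['eef_pos'],yaw(o)%180)
z=W[...,2]; near=(abs(W[...,0]-438)<80)&(abs(W[...,1]+295)<80)
hsv=cv2.cvtColor(im,cv2.COLOR_BGR2HSV)
blue=(hsv[...,0]>95)&(hsv[...,0]<130)&(hsv[...,1]>110)
print('blue',rect(W,blue&near&(z>75)),np.nanmax(z[blue&near&(z>75)]))
for lo,hi in ((99,107),(93.5,98.5),(86,93),(69,77),(49,57),(37,44)):
    s=near&(z>lo)&(z<hi)
    if s.sum()>5: print(lo,hi,rect(W,s))
E
```

```text
[ 437.75057848 -267.65281959  231.32686587] 98.20538921896798
blue c 441.2 -295.0  31.3x11.2 long axis 4.5  n292 102.75954237383651
99 107 c 436.3 -295.9  25.3x10.4 long axis 6.0  n247
93.5 98.5 c 441.4 -295.2  20.8x10.5 long axis 6.3  n119
86 93 c 441.4 -295.5  32.0x11.9 long axis 4.7  n180
69 77 c 441.0 -293.9  57.3x29.2 long axis 9.3  n1497
49 57 c 439.3 -290.9  55.2x49.2 long axis 9.4  n917
37 44 c 433.2 -291.8  61.2x46.9 long axis -82.3  n395
```

View pics/w1.png

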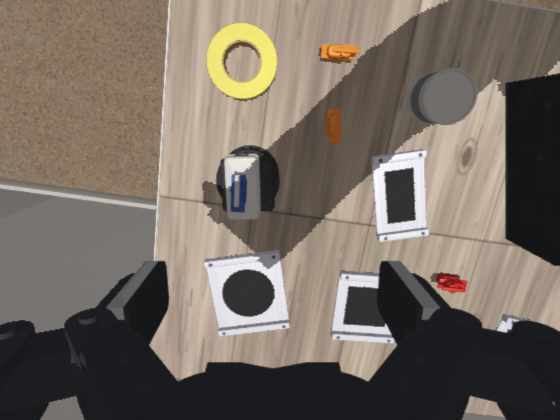

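The wrist view shows the blue servo at (238,193) on the charger. The tape at (242,62), tin at (447,97) and the orange and red decoys are all clear of it. Servo centre is about (441.3,-295.3) at 5°.

Request:
apply_moves(commands=[[[0.035,-0.277,-0.2],-0.027,-0.2],[[0.035,-0.277,-0.5],-0.027,-0.2],[[0.035,-0.277,-0.8],-0.027,-0.2],[[0.035,-0.277,-1],-0.027,-0.2],[[0.035,-0.277,-1],-0.027,-0.2],[[0.035,-0.277,-1],-0.027,-0.2]], force=25)

```text
time: 4.05
eef_pos: [441.2, -296.0, 132.1]
ee_rot: [0.0, -0.044, 0.999, 0.0]
contact_force: [0.3, -0.5, 0.1]
grip_width: 51.3
gripper_force: 0.0
```

Run:
```python
from h import *
o=get_obs(); im,d,W=snap('wrist','w2.png'); print(o['eef_pos'],yaw(o)%180,o['grip_width'])
z=W[...,2]; near=(abs(W[...,0]-438)<80)&(abs(W[...,1]+295)<80)
for lo,hi in ((99,107),(86,98.5),(69,77),(49,57)):
    s=near&(z>lo)&(z<hi)
    if s.sum()>5: print(lo,hi,rect(W,s))
```

```text
[ 441.1662111  -295.9946281   132.10325072] 94.99623598945223 51.34760132726233
99 107 c 436.4 -296.9  25.1x10.9 long axis -12.8  n532
86 98.5 c 441.5 -296.4  32.2x11.4 long axis 4.9  n609
69 77 c 440.7 -294.9  57.7x29.0 long axis 9.3  n2982
49 57 c 439.5 -291.9  55.5x49.2 long axis 9.1  n1753
```

Request:
apply_moves(commands=[[[0,0,-0.25],0,-0.2],[[0,0,-0.45],0,-0.2],[[0,0,-0.55],0,-0.2],[[0,0,-0.56],0,-0.2],[[0,0,-0.56],0,0.4],[[0,0,-0.56],0,1],[[0,0,-0.56],0,1],[[0,0,-0.56],0,1],[[0,0,-0.56],0,1],[[0,0,-0.56],0,1],[[0,0,-0.56],0,1]])

```text
time: 5.2
eef_pos: [440.8, -297.4, 76.3]
ee_rot: [0.001, -0.043, 0.999, -0.0]
contact_force: [-1.3, 0.7, 7.2]
grip_width: 12.5
gripper_force: 29.2
```

Request:
apply_moves(commands=[[[0,0,0.1],0,1],[[0,0,0.3],0,1],[[0,0,0.6],0,1],[[0,0,0.9],0,1],[[0,0,1],0,1]])

```text
time: 5.7
eef_pos: [441.2, -298.1, 178.8]
ee_rot: [0.002, -0.043, 0.999, -0.001]
contact_force: [0.1, -0.2, 0.0]
grip_width: 12.2
gripper_force: 28.3
```

Request:
apply_moves(commands=[[[0.3,0.1,0.15],0,1],[[0.6,0.3,0.3],-0.03,1],[[0.85,0.6,0.4],-0.06,1],[[1,0.9,0.4],-0.09,1],[[1,1,0.4],-0.104,1]])

```text
time: 6.2
eef_pos: [542.8, -192.6, 215.2]
ee_rot: [0.0, 0.065, 0.998, 0.001]
contact_force: [-0.1, 0.3, 0.2]
grip_width: 12.1
gripper_force: 28.3
```

Request:
apply_moves(commands=[[[0.1,0.3,0],0,1],[[0.2,0.6,0],0,1],[[0.3,0.9,0],0,1],[[0.3,1,0],0,1]])

```text
time: 6.6
eef_pos: [571.4, -92.8, 215.0]
ee_rot: [-0.0, 0.064, 0.998, 0.001]
contact_force: [0.1, 0.3, 0.7]
grip_width: 12.5
gripper_force: 28.3
```

Request:
apply_moves(commands=[[[0.05,0.3,-0.2],0,1],[[0.1,0.6,-0.4],0,1],[[0.1,0.8,-0.6],0,1],[[0.1,0.9,-0.8],0,1],[[0.1,0.9,-0.8],0,1],[[0.1,0.9,-0.8],0,1]])

```text
time: 7.2
eef_pos: [580.1, -8.2, 135.7]
ee_rot: [-0.0, 0.066, 0.998, -0.0]
contact_force: [0.2, -1.0, 0.6]
grip_width: 12.2
gripper_force: 28.2
```

```bash
cat > trays.py <<'E'
from h import *
import sys
T=dict(servo=(592,46,60),usb=(439,-128,70),puck=(577,-135,70),reel=(579.5,-276.5,70))
def look(n,f=None):
    o=get_obs(); im,d,W=snap('wrist',f); x,y,r=T[n]; z=W[...,2]
    near=(np.hypot(W[...,0]-x,W[...,1]-y)<r)&(z>-3)&(z<14)
    white=(im.min(2)>120)&near; l,lab=cv2.connectedComponents((white).astype(np.uint8)); k=np.bincount(lab[white]).argmax(); t=lab==k
    print(n,'TCP',o['eef_pos'].round(1),'yaw',round(yaw(o)%180,1),'w',round(o['grip_width'],1))
    print(' tray',rect(W,t))
    dark=((im.max(2)<75)&near).astype(np.uint8); l,lab,st,ce=cv2.connectedComponentsWithStats(dark)
    for k in range(1,l):
        if st[k,4]>60: print(' dark',rect(W,lab==k),'z',np.nanmean(z[lab==k]).round(1))
    return im,W
if __name__=='__main__': look(sys.argv[1],sys.argv[2])
E
python3 trays.py servo w3.png
```

```text
servo TCP [580.1  -8.2 135.7] yaw 82.4 w 12.2
 tray c 597.1 75.8  119.4x59.3 long axis -9.4  n7230
 dark c 541.8 54.0  17.1x4.9 long axis -5.1  n100 z 0.5
 dark c 587.1 0.5  84.0x21.1 long axis 0.9  n1181 z 0.7
 dark c 597.4 46.3  23.9x11.9 long axis -5.4  n404 z 4.3
 dark c 640.5 36.2  20.1x6.0 long axis 6.8  n104 z 0.9
```

View pics/w3.png

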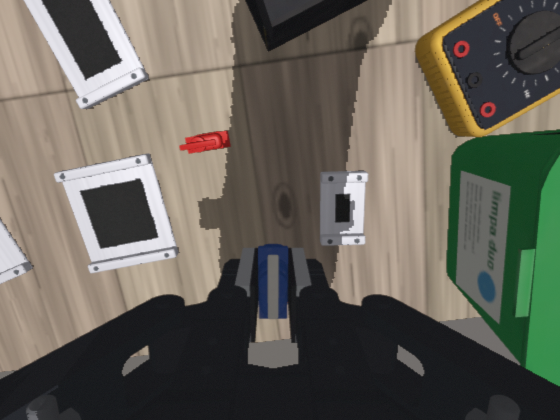

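Servo is held, horn up, at (272,285), with its tray at (343,208). The green bin is close on the right, so I'll check that clearance and the tray angle.

```bash
python3 - <<'E'
import re
s=open('trays.py').read()
s=s.replace("white=(im.min(2)>120)&near;","hsv=cv2.cvtColor(im,cv2.COLOR_BGR2HSV); white=(hsv[...,1]<28)&(im.max(2)>60)&near;")
open('trays.py','w').write(s)
E
python3 - <<'E'
from trays import *
im,W=look('servo','w4.png')
s=(W[...,2]>30)&(W[...,2]<200)&(W[...,0]>500)&(W[...,0]<680)&(W[...,1]>60)&(W[...,1]<250)
for x in range(500,680,30):
    q=s&(abs(W[...,0]-x)<15)
    if q.sum(): print(x,np.nanpercentile(W[q][:,1],1).round(1),np.nanmax(W[q][:,2]).round(1))
T=np.load('top0.npz')['W']
q=(T[...,2]>30)&(T[...,2]<130)&(T[...,0]>550)&(T[...,0]<640)&(T[...,1]>60); print('top',np.nanpercentile(T[q][:,1],[.1,1,5]))
E
```

```text
servo TCP [580.6  -8.6 136.3] yaw 82.3 w 12.6
 tray c 599.1 48.1  64.3x39.2 long axis -5.9  n2958
 dark c 540.3 54.9  14.7x4.9 long axis -6.2  n86 z 0.3
 dark c 587.1 1.0  84.2x21.2 long axis 1.3  n1149 z 0.3
 dark c 597.2 46.9  23.4x11.9 long axis -7.5  n397 z 3.9
 dark c 640.2 36.1  19.7x4.6 long axis -0.8  n92 z 0.5
500 120.2 45.2
530 127.4 36.9
560 123.9 117.1
590 116.9 116.9
620 115.4 116.6
650 121.2 116.6
top [116.2061888  122.03153069 128.38185326]
```

Run:
```python
from h import *
c=calibration('wrist'); K=np.array(c['mtx']); V=np.array(c['view']); C=-V[:3,:3].T@V[:3,3]
im=cv2.imread('pics/w4.png'); g=cv2.cvtColor(im,cv2.COLOR_BGR2GRAY)
def ray(u,v,h):
    d=V[:3,:3].T@np.array([(u-K[0,2])/K[0,0],(v-K[1,2])/K[1,1],1]); return (C+d*(h-C[2])/d[2])[:2]
hsv=cv2.cvtColor(im,cv2.COLOR_BGR2HSV)
# pad edges
m=np.zeros(g.shape,np.uint8); m[190:225,325:360]=255
pm=((g<50)&(m>0)).astype(np.uint8); n,lab,st,ce=cv2.connectedComponentsWithStats(pm); k=1+st[1:,4].argmax()
cn=cv2.findContours((lab==k).astype(np.uint8),0,1)[0][0][:,0]
P=np.array([ray(u,v,3) for u,v in cn],np.float32); print('pad',cv2.minAreaRect(P))
wm=((hsv[...,1]<30)).astype(np.uint8)
for side in (0,1):
    pts=[]
    for v in range(188,232):
        r=np.where(wm[v,315:372])[0]+315
        pts.append(ray(r[0] if side==0 else r[-1],v,3))
    pts=np.array(pts,np.float32); vx,vy,x,y=cv2.fitLine(pts,cv2.DIST_HUBER,0,.01,.01).ravel(); print(side,np.degrees(np.arctan2(vy,vx)),x,y, (y+vy/vx*(597-x)))
cv2.imwrite('pics/w4c.png',cv2.resize(im[150:260,290:400],None,fx=5,fy=5))
```

```text
pad ((597.3765258789062, 47.114532470703125), (10.705757141113281, 23.342159271240234), 85.06784057617188)
0 -5.6300926 599.0978 28.446424 28.653225
1 -6.6054626 602.26044 64.30612 64.91528
```

View pics/w4c.png

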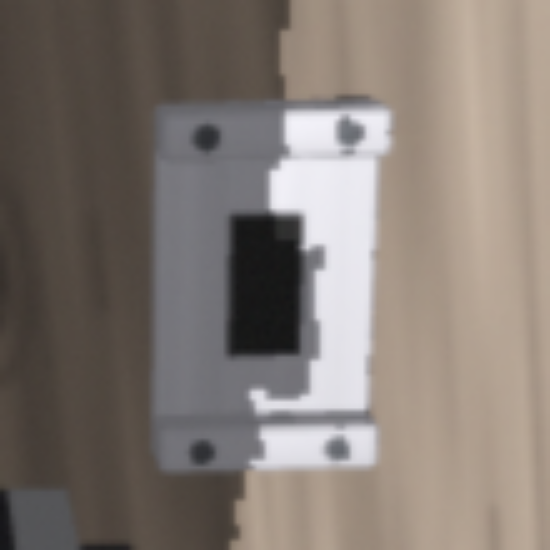

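The crop shows the pad dark at (265,285), with lips top and bottom. The tray is at -6.1° with centre (597.3,46.9).

Request:
apply_moves(commands=[[[0.1,0.3,0],0.0125,1],[[0.168,0.554,0],0.0125,1],[[0.168,0.554,-0.3],0.0125,1],[[0.168,0.554,-0.6],0.0125,1],[[0.168,0.554,-0.8],0.0125,1],[[0.168,0.554,-1],0.0125,1],[[0.168,0.554,-1],0.0125,1],[[0.168,0.554,-1],0.0125,1]])

```text
time: 8.1
eef_pos: [597.7, 47.3, 36.3]
ee_rot: [0.0, 0.054, 0.999, -0.0]
contact_force: [-0.3, -0.9, 0.3]
grip_width: 12.1
gripper_force: 28.3
```

```bash
python3 -c "
from trays import *
im,W=look('servo','w5.png')
o=get_obs();print(o['eef_pos'])"
```

```text
servo TCP [597.7  47.3  36.3] yaw 83.8 w 12.1
 tray c 587.6 48.3  41.7x38.0 long axis -5.5  n3904
 dark c 592.8 47.7  14.8x10.7 long axis -5.9  n531 z 4.0
[598.07235399  47.57888184  36.79283268]
```

View pics/w5.png

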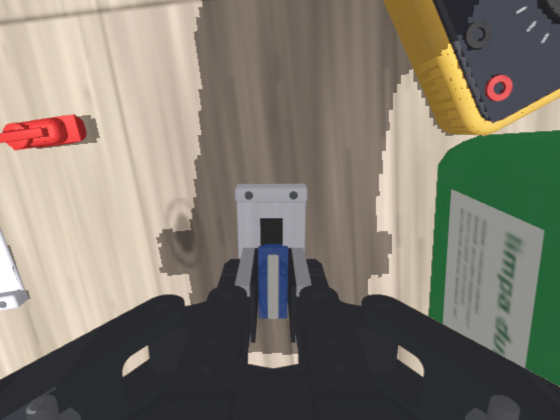

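Servo and pad are lined up in the image (columns 260–285), so I lower it.

Request:
apply_moves(commands=[[[0,0,-0.15],0,1],[[0,0,-0.25],0,1],[[0,0,-0.28],0,1],[[0,0,-0.295],0,1],[[0,0,-0.305],0,1],[[0,0,-0.305],0,1]])

```text
time: 8.75
eef_pos: [596.5, 48.3, 6.3]
ee_rot: [-0.0, 0.053, 0.999, 0.0]
contact_force: [-7.8, 0.8, 22.6]
grip_width: 12.1
gripper_force: 31.3
```

Request:
apply_moves(commands=[[[0,0,0.006],0,1],[[0,0,0.006],0,1],[[0,0,0.006],0,0.5],[[0,0,0.006],0,0.3],[[0,0,0.006],0,0.3],[[0,0,0.006],0,0.3],[[0,0,0.15],0,0.3],[[0,0,0.5],0,0.3],[[0,0,0.9],0,0.3],[[0,0,1],0,0.3],[[0,0,1],0,0.3]])

```text
time: 9.85
eef_pos: [598.4, 48.4, 107.4]
ee_rot: [0.002, 0.053, 0.999, 0.0]
contact_force: [0.4, 0.6, 0.5]
grip_width: 29.9
gripper_force: 0.0
```

Request:
apply_moves(commands=[[[0.1,-0.4,0.2],0,0.3],[[0.3,-0.7,0.3],0,0],[[0.3,-0.8,0.3],0,-0.2],[[0.3,-0.8,0.3],0,-0.2]])

```text
time: 10.25
eef_pos: [626.4, -33.9, 133.8]
ee_rot: [-0.001, 0.055, 0.999, -0.0]
contact_force: [-0.2, -0.4, -0.8]
grip_width: 51.0
gripper_force: 0.0
```

Run:
```python
from trays import *
im,W=look('servo','w6.png')
z=W[...,2]; near=(np.hypot(W[...,0]-597,W[...,1]-47)<40)
for lo,hi in ((14,24),(17,21),(22,35),(30,35)):
    s=near&(z>lo)&(z<hi)
    if s.sum()>5: print(lo,hi,rect(W,s))
# other trays
for n in ('puck','usb','reel'): look(n)
```

```text
servo TCP [626.4 -33.9 133.8] yaw 83.7 w 51.0
 tray c 597.4 50.7  62.6x39.8 long axis -5.7  n2830
 dark c 592.1 3.5  97.2x20.9 long axis 2.0  n1364 z -0.2
 dark c 595.5 45.6  23.3x4.5 long axis -11.2  n119 z 5.8
14 24 c 596.5 49.5  32.6x12.0 long axis 0.2  n329
17 21 c 596.5 50.7  31.7x12.4 long axis -4.7  n226
22 35 c 592.8 50.9  28.0x10.9 long axis -5.8  n560
30 35 c 591.5 51.3  25.4x10.4 long axis -3.4  n327
puck TCP [626.  -31.8 133.5] yaw 83.8 w 51.3
 tray c 578.9 -135.3  90.6x81.1 long axis 3.8  n7298
 dark c 578.1 -132.3  50.6x50.3 long axis -85.7  n4136 z 3.3
usb TCP [626.  -30.5 133.4] yaw 83.9 w 51.1
 tray c 485.1 -117.6  59.6x21.9 long axis 83.9  n1658
reel TCP [626.1 -29.9 133.5] yaw 84.0 w 51.0
 tray c 599.1 -231.0  63.6x28.9 long axis -15.9  n1502
```

View pics/w6.png

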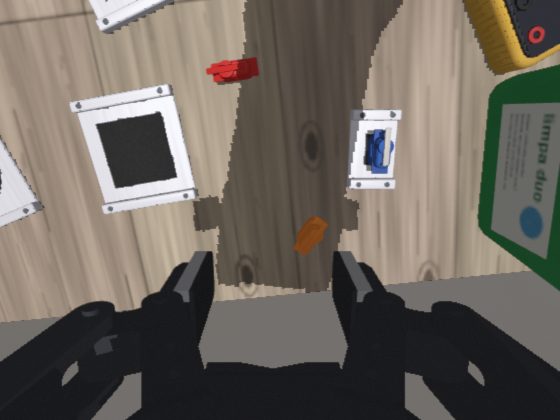

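Run:
```python
from trays import *
o=get_obs();c=calibration('wrist');V=np.array(c['view']);print(o['eef_pos'],-V[:3,:3].T@V[:3,3],V[2,:3])
im,W=look('servo')
cv2.imwrite('pics/w7.png',cv2.resize(im[100:200,335:415],None,fx=7,fy=6,interpolation=cv2.INTER_CUBIC))
```

```text
[626.26540739 -29.71703034 133.78744065] [559.33240483 -22.55766742 276.49922921] [ 0.26273279 -0.02573776 -0.9645253 ]
servo TCP [626.3 -29.7 133.8] yaw 84.0 w 51.2
 tray c 598.0 48.5  62.3x40.0 long axis -6.0  n2798
 dark c 591.4 3.0  36.7x15.3 long axis 5.4  n578 z 0.3
 dark c 596.1 42.9  23.2x3.8 long axis -10.9  n95 z 5.4
```

View pics/w7.png

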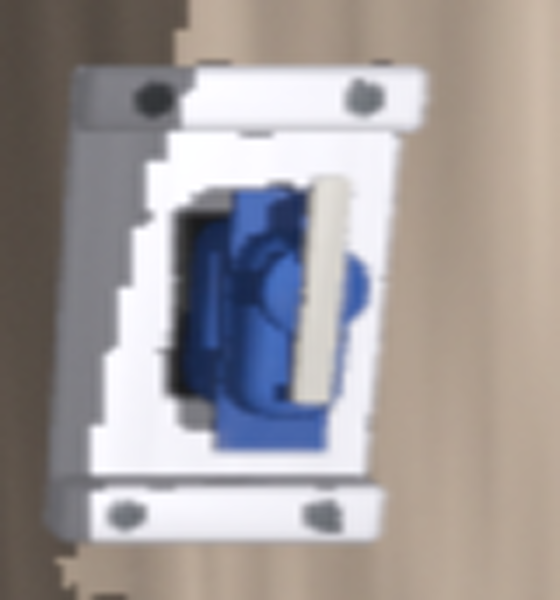

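The servo stands upright and square on its pad, about 1.3 mm off in y, which is fine. Next is the charger.

Request:
apply_moves(commands=[[[-0.2,-0.4,0.2],0.06,-0.3],[[-0.4,-0.8,0.4],0.1275,-0.3],[[-0.6,-1,0.5],0.1275,-0.3]])

```text
time: 10.8
eef_pos: [566.4, -134.8, 186.2]
ee_rot: [0.001, -0.082, 0.997, -0.001]
contact_force: [0.5, -0.8, -0.3]
grip_width: 55.7
gripper_force: 0.0
```

Request:
apply_moves(commands=[[[-0.3,-0.4,0],0,-0.3],[[-0.6,-0.8,0],0,-0.3],[[-0.8,-1,0],0,-0.3]])

```text
time: 11.1
eef_pos: [484.6, -234.3, 185.0]
ee_rot: [-0.0, -0.079, 0.997, -0.001]
contact_force: [1.0, 0.1, 0.8]
grip_width: 55.5
gripper_force: 0.0
```

Request:
apply_moves(commands=[[[-0.2,-0.3,-0.1],0,-0.3],[[-0.4,-0.5,-0.3],0,-0.3],[[-0.45,-0.55,-0.4],0,-0.3],[[-0.45,-0.55,-0.4],0,-0.3],[[-0.45,-0.55,-0.4],0,-0.3],[[-0.45,-0.55,-0.4],0,-0.3]])

```text
time: 11.7
eef_pos: [443.7, -285.5, 145.3]
ee_rot: [0.001, -0.082, 0.997, -0.0]
contact_force: [-0.2, 0.1, -0.2]
grip_width: 55.8
gripper_force: 0.0
```

```bash
cat > pile.py <<'E'
from h import *
import sys
o=get_obs(); im,d,W=snap('wrist',sys.argv[1]); print(o['eef_pos'].round(1),yaw(o)%180,o['grip_width'])
z=W[...,2]; near=(abs(W[...,0]-438)<75)&(abs(W[...,1]+295)<70)
for lo,hi in ((77,110),(69,77),(49,57),(36,44)):
    s=near&(z>lo)&(z<hi)
    if s.sum()>5: print(lo,hi,rect(W,s))
E
python3 pile.py w8.png
```

```text
[ 443.7 -285.5  145.3] 99.36610525020723 55.79237452351227
69 77 c 440.5 -294.6  56.5x28.6 long axis 9.7  n3767
49 57 c 439.1 -291.4  54.6x49.4 long axis 9.4  n1603
36 44 c 432.8 -292.8  61.7x46.9 long axis -78.9  n696
```

Request:
apply_moves(commands=[[[-0.032,-0.094,-0.2],0.002,-0.25],[[-0.032,-0.094,-0.5],0.002,-0.25],[[-0.032,-0.094,-0.75],0.002,-0.25],[[-0.032,-0.094,-0.88],0.002,-0.25],[[-0.032,-0.094,-0.88],0.002,-0.25],[[-0.032,-0.094,-0.88],0.002,0.2],[[-0.032,-0.094,-0.88],0.002,0.5],[[-0.032,-0.094,-0.88],0.002,0.6],[[-0.032,-0.094,-0.88],0.002,0.6],[[-0.032,-0.094,-0.88],0.002,0.6]], force=35)

```text
time: 12.75
eef_pos: [439.7, -296.3, 57.9]
ee_rot: [0.001, -0.083, 0.997, -0.0]
contact_force: [-0.2, 0.6, 7.9]
grip_width: 30.3
gripper_force: 36.2
```

Request:
apply_moves(commands=[[[0,0,0.05],0,0.6],[[0,0,0.2],0,0.6],[[0,0,0.5],0,0.6],[[0,0,0.7],0,0.6],[[0,0,0.8],0,0.6]])

```text
time: 13.25
eef_pos: [439.4, -296.6, 138.8]
ee_rot: [0.001, -0.082, 0.997, -0.001]
contact_force: [0.7, -1.2, -0.7]
grip_width: 30.2
gripper_force: 35.3
```

Request:
apply_moves(commands=[[[0.1,0.3,0],0,0.6],[[0.3,0.6,0],0.03,0.6],[[0.4,0.8,0],0.058,0.6],[[0.4,0.8,0],0.058,0.6],[[0.4,0.8,0],0.058,0.6],[[0.4,0.8,0],0.058,0.6]])

```text
time: 13.85
eef_pos: [478.2, -217.0, 136.7]
ee_rot: [-0.0, -0.142, 0.99, -0.0]
contact_force: [-0.2, 0.5, 0.2]
grip_width: 30.4
gripper_force: 35.3
```

Run:
```python
from trays import *
im,W=look('usb','w9.png')
T=np.load('top0.npz')['W']
for x in range(360,540,30):
    for M in (T,W):
        q=(M[...,2]>30)&(M[...,2]<230)&(abs(M[...,0]-x)<15)&(M[...,1]>-95)&(M[...,1]<150)
        if q.sum(): print(x,np.nanpercentile(M[q][:,1],1).round(1),np.nanmax(M[q][:,2]).round(1))
```

```text
usb TCP [ 478.2 -217.   136.7] yaw 106.3 w 30.4
 tray c 441.5 -124.5  98.1x60.1 long axis 16.5  n6317
 dark c 440.7 -127.1  57.5x30.8 long axis 16.3  n2639 z 3.6
360 -36.7 177.0
390 -27.2 170.0
420 -17.8 164.1
420 -16.3 34.6
450 -8.5 130.6
450 -9.6 42.4
480 1.2 79.5
480 -0.5 43.8
510 118.0 36.6
```

View pics/w9.png

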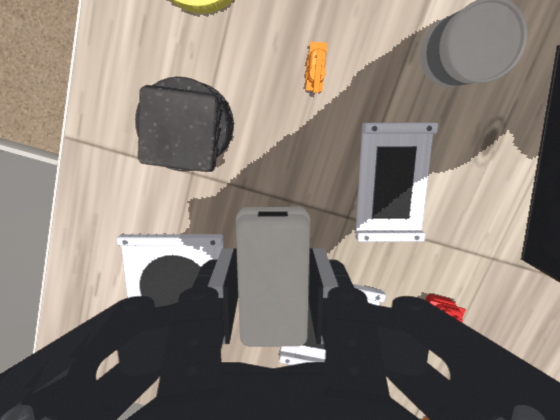

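Run:
```python
from h import *
o=get_obs(); im,d,W=snap('wrist'); t=o['eef_pos']; print(t)
a=np.radians(yaw(o)%180-90); e=np.array([np.cos(a),np.sin(a)]); n=np.array([-e[1],e[0]])
D=W[...,:2]-t[:2]; s=D@e; p=D@n; z=W[...,2]
q=(abs(s)<45)&(abs(p)<13)&(z>t[2]+5)&(z<t[2]+25)
print(np.median(z[q])-t[2],np.nanpercentile(s[q],[.5,2,98,99.5]),np.nanpercentile(p[q],[.5,99.5]))
q=(abs(s)<45)&(abs(p)<22)&(s<-15)&(z>t[2]+12)&(z<t[2]+25); print(np.nanpercentile(p[q],[.5,99.5]),rect(W,q))
```

```text
[ 478.18180706 -217.18513739  136.73696972]
15.087107475300456 [-27.46818567 -26.91937679  27.83510055  29.27352941] [-12.82977415  12.87849331]
[-13.77900237  14.40026413] c 457.8 -222.7  28.8x12.1 long axis -73.7  n2199
```

Charger is held at (273,275), with its pad at (395,183) measuring (440.7,-127.1) at 16.3°.

Request:
apply_moves(commands=[[[-0.15,0.3,0],0,0.6],[[-0.3,0.6,0],0,0.6],[[-0.383,0.899,0],0,0.6],[[-0.383,0.899,-0.2],0,0.6],[[-0.383,0.899,-0.5],0,0.6],[[-0.383,0.899,-0.8],0,0.6],[[-0.383,0.899,-1],0,0.6],[[-0.383,0.899,-1],0,0.6],[[-0.383,0.899,-1],0,0.6]])

```text
time: 14.85
eef_pos: [440.3, -126.9, 37.0]
ee_rot: [-0.0, -0.142, 0.99, 0.0]
contact_force: [-0.1, -0.4, -0.7]
grip_width: 30.2
gripper_force: 35.4
```

Request:
apply_moves(commands=[[[0,0,-0.15],0,0.6],[[0,0,-0.23],0,0.6],[[0,0,-0.26],0,0.6],[[0,0,-0.275],0,0.6],[[0,0,-0.28],0,0.6]])

```text
time: 15.35
eef_pos: [440.8, -126.3, 9.1]
ee_rot: [0.0, -0.143, 0.99, -0.0]
contact_force: [-0.4, -0.2, -1.1]
grip_width: 30.1
gripper_force: 35.4
```

Request:
apply_moves(commands=[[[-0.007,-0.009,-0.006],0,0.6],[[-0.007,-0.009,-0.012],0,0.6],[[-0.007,-0.009,-0.012],0,0.6],[[-0.007,-0.009,-0.012],0,0.6]])

```text
time: 15.75
eef_pos: [439.9, -127.3, 7.9]
ee_rot: [0.0, -0.143, 0.99, -0.0]
contact_force: [-1.2, -0.5, 5.1]
grip_width: 30.1
gripper_force: 36.0
```

Request:
apply_moves(commands=[[[0,0,0],0,0.2],[[0,0,0],0,0],[[0,0,0],0,-0.1],[[0,0,0],0,-0.1],[[0,0,0.1],0,-0.1],[[0,0,0.4],0,-0.1],[[0,0,0.8],0,-0.1],[[0,0,1],0,-0.1],[[0,0,1],0,-0.1]])

```text
time: 16.65
eef_pos: [441.3, -127.5, 110.7]
ee_rot: [0.003, -0.143, 0.99, -0.001]
contact_force: [-0.0, -0.5, -0.0]
grip_width: 47.2
gripper_force: 0.0
```

Request:
apply_moves(commands=[[[0.1,-0.3,0.2],0,-0.2],[[0.3,-0.7,0.3],-0.03,-0.4],[[0.4,-0.9,0.3],-0.058,-0.6],[[0.4,-0.9,0.3],-0.058,-0.6],[[0.4,-0.9,0.3],-0.058,-0.6],[[0.4,-0.9,0.3],-0.058,-0.6]])

```text
time: 17.25
eef_pos: [479.1, -215.8, 137.0]
ee_rot: [-0.001, -0.083, 0.997, 0.001]
contact_force: [0.1, 0.4, -0.1]
grip_width: 68.0
gripper_force: 0.0
```

```bash
python3 - <<'E'
from trays import *
im,W=look('usb','w10.png'); z=W[...,2]
s=(z>19)&(z<27)&(np.hypot(W[...,0]-440,W[...,1]+127)<50); print('charger',rect(W,s))
E
python3 pile.py w11.png
```

```text
usb TCP [ 479.1 -215.8  137. ] yaw 99.6 w 68.0
 tray c 442.0 -124.3  99.1x60.0 long axis 16.6  n5380
 dark c 414.0 -135.6  30.1x5.7 long axis -64.3  n91 z 4.1
charger c 441.5 -126.6  57.7x29.2 long axis 16.4  n2970
[ 479.2 -215.8  137.1] 99.56016163919796 68.41110479160594
49 57 c 442.3 -290.7  49.5x48.8 long axis -80.7  n5932
36 44 c 440.2 -291.5  61.7x61.7 long axis 83.6  n1005
```

View pics/w10.png

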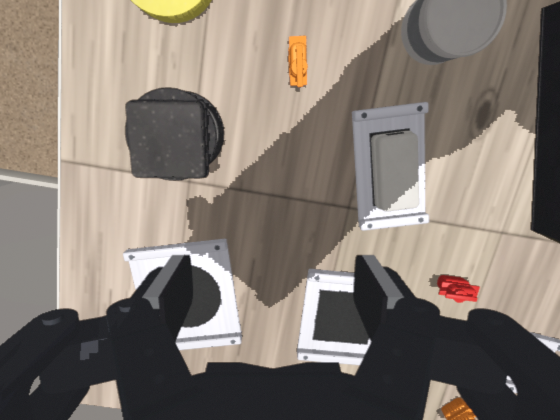

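Charger is centred and square on its pad. The puck is at (168,138) in the image, centre (442.3,-290.7) at 9.3°.

Request:
apply_moves(commands=[[[-0.2,-0.4,0],0,-0.6],[[-0.369,-0.749,0],0,-0.6],[[-0.369,-0.749,-0.3],-0.002,-0.6],[[-0.369,-0.749,-0.6],-0.002,-0.6],[[-0.369,-0.749,-0.6],-0.002,-0.6],[[-0.369,-0.749,-0.6],-0.002,-0.6]], force=40)

```text
time: 17.95
eef_pos: [442.8, -291.3, 77.8]
ee_rot: [-0.001, -0.081, 0.997, 0.0]
contact_force: [0.1, 0.3, 1.1]
grip_width: 68.6
gripper_force: 0.0
```

```bash
python3 pile.py w12.png
```

```text
[ 442.8 -291.3   77.8] 99.2672315881384 68.63987922415927
77 110 c 443.1 -291.5  96.0x23.4 long axis -80.7  n2991
49 57 c 442.4 -291.3  49.1x49.1 long axis -80.9  n8504
36 44 c 433.1 -293.2  61.6x46.4 long axis -80.6  n1620
```

Request:
apply_moves(commands=[[[0,0,-0.2],0,-0.6],[[0,0,-0.33],0,-0.6],[[0,0,-0.36],0,-0.6],[[0,0,-0.36],0,-0.4],[[0,0,-0.36],0,-0.2],[[0,0,-0.36],0,0],[[0,0,-0.36],0,0],[[0,0,-0.36],0,0],[[0,0,-0.36],0,0]])

```text
time: 18.9
eef_pos: [443.3, -292.2, 42.5]
ee_rot: [0.001, -0.08, 0.997, -0.0]
contact_force: [-1.1, 0.8, 5.9]
grip_width: 49.6
gripper_force: 41.6
```

Request:
apply_moves(commands=[[[0,0,0.05],0,0],[[0,0,0.2],0,0],[[0,0,0.5],0,0],[[0,0,0.8],0,0],[[0,0,0.9],0,0]])

```text
time: 19.4
eef_pos: [444.0, -293.0, 134.7]
ee_rot: [0.002, -0.08, 0.997, -0.001]
contact_force: [-0.0, -0.3, -0.8]
grip_width: 49.8
gripper_force: 41.6
```

Request:
apply_moves(commands=[[[0.3,0.1,0],0,0],[[0.6,0.3,0],-0.02,0],[[0.9,0.4,0],-0.044,0],[[1,0.4,0],-0.044,0]])

```text
time: 19.8
eef_pos: [546.4, -248.9, 131.2]
ee_rot: [0.001, -0.036, 0.999, 0.001]
contact_force: [0.4, -0.1, -1.2]
grip_width: 49.4
gripper_force: 41.6
```

Request:
apply_moves(commands=[[[0.3,0.1,0],0,0],[[0.6,0.3,0],0,0],[[0.72,0.37,0],0,0],[[0.72,0.37,0],0,0],[[0.72,0.37,0],0,0],[[0.72,0.37,0],0,0]])

```text
time: 20.4
eef_pos: [613.5, -216.6, 131.7]
ee_rot: [-0.001, -0.033, 0.999, -0.0]
contact_force: [-0.0, 1.2, -0.1]
grip_width: 49.3
gripper_force: 41.6
```

```bash
cat > held.py <<'E'
from h import *
def held(W,o,half,lo,hi):
    t=o['eef_pos']; a=np.radians(yaw(o)%180-90); e=np.array([np.cos(a),np.sin(a)]); n=np.array([-e[1],e[0]])
    D=W[...,:2]-t[:2]; s=D@e; p=D@n; z=W[...,2]-t[2]
    q=(abs(s)<half)&(abs(p)<half)&(z>lo)&(z<hi)
    print('held top z',np.median(z[q]).round(1),'s',np.percentile(s[q],[.5,99.5]).round(1),'p',np.percentile(p[q],[.5,99.5]).round(1),rect(W,q))
E
python3 - <<'E'
from trays import *
from held import held
im,W=look('puck','w13.png'); held(W,get_obs(),35,2,14)
E
```

```text
puck TCP [ 613.5 -216.6  131.7] yaw 93.8 w 49.3
 tray c 579.9 -131.5  90.5x80.1 long axis 4.0  n7130
 dark c 578.6 -133.7  50.8x49.9 long axis -86.1  n4167 z 3.7
held top z 10.3 s [-26.   22.6] p [-27.8  28.2] c 612.1 -216.6  69.9x50.2 long axis -86.0  n13728
```

View pics/w13.png

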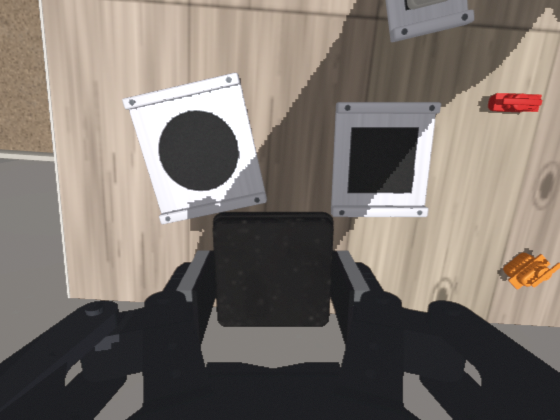

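Puck is held at (273,270), with its pad at (384,160) measuring (578.6,-133.7) at 4°. The reel pad is at (199,150).

Request:
apply_moves(commands=[[[-0.15,0.3,0],0,0],[[-0.3,0.6,0],0,0],[[-0.337,0.83,0],0.001,0],[[-0.337,0.83,-0.2],0.001,0],[[-0.337,0.83,-0.5],0.001,0],[[-0.337,0.83,-0.8],0.001,0],[[-0.337,0.83,-1],0.001,0],[[-0.337,0.83,-1],0.001,0],[[-0.337,0.83,-1],0.001,0]])

```text
time: 21.35
eef_pos: [581.0, -132.9, 32.1]
ee_rot: [-0.0, -0.035, 0.999, -0.0]
contact_force: [0.0, 0.1, 0.4]
grip_width: 49.7
gripper_force: 41.6
```

Request:
apply_moves(commands=[[[0,0,-0.12],0,0],[[0,0,-0.2],0,0],[[0,0,-0.23],0,0],[[0,0,-0.24],0,0],[[0,0,-0.245],0,0]])

```text
time: 21.85
eef_pos: [581.3, -132.0, 7.1]
ee_rot: [-0.0, -0.035, 0.999, -0.0]
contact_force: [0.5, 0.5, -0.4]
grip_width: 49.3
gripper_force: 41.7
```

Request:
apply_moves(commands=[[[-0.014,-0.015,-0.005],0,0],[[-0.014,-0.015,-0.01],0,0],[[-0.014,-0.015,-0.012],0,0],[[-0.014,-0.015,-0.012],0,0]])

```text
time: 22.25
eef_pos: [580.0, -133.5, 6.0]
ee_rot: [0.0, -0.035, 0.999, 0.0]
contact_force: [-0.3, 0.0, -0.0]
grip_width: 49.5
gripper_force: 41.7
```

Request:
apply_moves(commands=[[[0,0,-0.006],0,0],[[0,0,-0.01],0,0],[[0,0,-0.01],0,0]])

```text
time: 22.55
eef_pos: [580.0, -133.5, 5.5]
ee_rot: [0.0, -0.035, 0.999, 0.0]
contact_force: [-2.3, 0.3, 8.2]
grip_width: 49.7
gripper_force: 42.5
```

Request:
apply_moves(commands=[[[0,0,0],0,-0.3],[[0,0,0],0,-0.5],[[0,0,0],0,-0.5],[[0,0,0],0,-0.5],[[0,0,0.1],0,-0.5],[[0,0,0.4],0,-0.5],[[0,0,0.8],0,-0.5],[[0,0,1],0,-0.5],[[0,0,1],0,-0.5]])

```text
time: 23.45
eef_pos: [581.7, -134.2, 108.7]
ee_rot: [0.003, -0.035, 0.999, -0.001]
contact_force: [-0.0, -0.5, 0.5]
grip_width: 64.2
gripper_force: 0.0
```

Request:
apply_moves(commands=[[[0.1,-0.3,0.2],0,-0.5],[[0.3,-0.7,0.3],0,-0.8],[[0.35,-0.8,0.3],0,-1],[[0.35,-0.8,0.3],0,-1],[[0.35,-0.8,0.3],0,-1],[[0.35,-0.8,0.3],0,-1]])

```text
time: 24.05
eef_pos: [614.3, -211.7, 134.1]
ee_rot: [-0.001, -0.036, 0.999, 0.001]
contact_force: [-0.4, -0.3, 0.3]
grip_width: 85.1
gripper_force: 0.0
```

Run:
```python
from trays import *
im,W=look('puck','w14.png'); z=W[...,2]
s=(z>12)&(z<20)&(np.hypot(W[...,0]-578,W[...,1]+133)<48); print('puck',rect(W,s))
look('reel')
```

```text
puck TCP [ 614.3 -211.7  134.1] yaw 94.1 w 85.1
 tray c 579.6 -131.9  90.4x79.7 long axis 3.8  n6422
 dark c 578.9 -134.2  51.3x50.5 long axis 3.1  n525 z 7.5
puck c 577.9 -133.6  84.2x49.5 long axis 3.0  n4265
reel TCP [ 614.5 -211.8  134.3] yaw 94.1 w 85.4
 tray c 581.8 -277.4  101.8x90.6 long axis 16.0  n10027
 dark c 580.6 -275.9  59.7x59.2 long axis -85.9  n4753 z 3.7
```

The puck sits centred on its pad. Now the reel.

Request:
apply_moves(commands=[[[-0.3,-0.1,0],0,-1],[[-0.6,-0.3,0],0,-1],[[-0.9,-0.4,0],0,-1],[[-1,-0.4,0],0,-1]], force=50)

```text
time: 24.55
eef_pos: [511.3, -255.0, 135.1]
ee_rot: [-0.001, -0.034, 0.999, -0.0]
contact_force: [-0.7, 0.0, 1.3]
grip_width: 85.1
gripper_force: 0.0
```

Request:
apply_moves(commands=[[[-0.3,-0.1,0],0,-1],[[-0.5,-0.3,0],0,-1],[[-0.6,-0.38,-0.2],0,-1],[[-0.6,-0.38,-0.4],0,-1],[[-0.6,-0.38,-0.4],0,-1],[[-0.6,-0.38,-0.4],0,-1]])

```text
time: 25.15
eef_pos: [455.4, -290.7, 95.0]
ee_rot: [-0.0, -0.036, 0.999, 0.0]
contact_force: [-0.7, 0.5, -0.7]
grip_width: 85.0
gripper_force: 0.0
```

```bash
python3 pile.py w15.png
python3 - <<'E'
from h import *
im,d,W=snap('wrist'); z=W[...,2]; s=(abs(W[...,0]-438)<75)&(abs(W[...,1]+295)<50)&(z>36)&(z<44)
P=W[s][:,:2].astype(np.float32); print(cv2.minEnclosingCircle(P),get_obs()['eef_pos'])
E
```

```text
[ 455.4 -290.7   95. ] 94.12117631631983 85.04971608304173
77 110 c 456.3 -290.6  86.3x19.6 long axis -86.6  n75
36 44 c 440.3 -291.8  61.7x61.6 long axis 26.9  n7848
((440.28369140625, -291.681884765625), 31.072879791259766) [ 455.8961622  -291.15913385   95.68302979]
```

Request:
apply_moves(commands=[[[-0.155,-0.007,0],0,-1],[[-0.155,-0.007,0],0,-1],[[-0.155,-0.007,-0.3],0,-1],[[-0.155,-0.007,-0.6],0,-1],[[-0.155,-0.007,-0.85],0,-1],[[-0.155,-0.007,-0.91],0,-1],[[-0.155,-0.007,-0.91],0,-0.8],[[-0.155,-0.007,-0.91],0,-0.6],[[-0.155,-0.007,-0.91],0,-0.4],[[-0.155,-0.007,-0.91],0,-0.2],[[-0.155,-0.007,-0.91],0,-0.2],[[-0.155,-0.007,-0.91],0,-0.2]])

```text
time: 26.45
eef_pos: [440.3, -292.7, 5.6]
ee_rot: [0.001, -0.035, 0.999, -0.001]
contact_force: [-0.6, 0.4, 5.9]
grip_width: 60.4
gripper_force: 52.8
```

Request:
apply_moves(commands=[[[0,0,0.05],0,-0.2],[[0,0,0.2],0,-0.2],[[0,0,0.5],0,-0.2],[[0,0,0.7],0,-0.2],[[0,0,0.7],0,-0.2]])

```text
time: 26.95
eef_pos: [440.8, -293.2, 77.0]
ee_rot: [0.002, -0.035, 0.999, -0.001]
contact_force: [-0.5, -0.0, -3.0]
grip_width: 60.0
gripper_force: 55.2
```

Request:
apply_moves(commands=[[[0.2,0.03,0],0,-0.2],[[0.5,0.06,0],0,-0.2],[[0.8,0.1,0],0,-0.2],[[1,0.12,0],0,-0.2],[[1,0.12,0],0,-0.2],[[1,0.12,0],0,-0.2],[[1,0.12,0],0,-0.2]])

```text
time: 27.65
eef_pos: [538.0, -280.4, 73.5]
ee_rot: [-0.001, -0.035, 0.999, 0.0]
contact_force: [-1.4, -1.1, -3.6]
grip_width: 60.0
gripper_force: 55.2
```

Run:
```python
from h import *
o=get_obs(); im,d,W=snap('wrist','w16.png'); t=o['eef_pos']; z=W[...,2]-t[2]
s=(z>25)&(z<42)&(np.hypot(W[...,0]-t[0],W[...,1]-t[1])<40); print(t,np.median(z[s]))
s&=(im.max(2)<140)
P=W[s][:,:2].astype(np.float32); print(cv2.minEnclosingCircle(P),rect(W,s), P.min(0),P.max(0))
```

```text
[ 538.0425784  -280.36547174   73.50437925] 34.53586752425288
((529.1738891601562, -282.1093444824219), 38.284095764160156) c 536.0 -278.6  67.5x61.1 long axis -49.6  n20862 [ 506.4056  -320.10907] [ 561.69543 -244.10963]
```

View pics/w16.png

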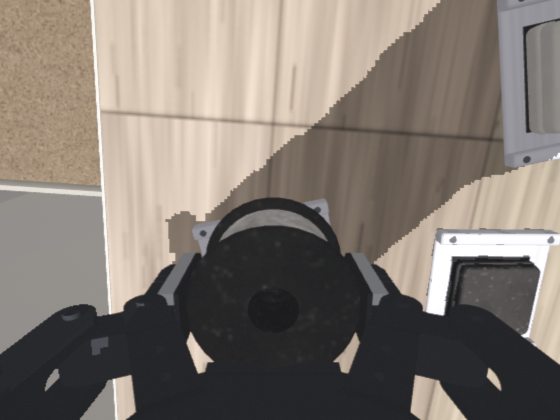

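Reel is held upright at (273,295) over the tray edge. I'll move it across and lower it.

Request:
apply_moves(commands=[[[0.2,0.02,0],0,-0.2],[[0.432,0.045,0],0,-0.2],[[0.432,0.045,0],0,-0.2],[[0.432,0.045,-0.2],0,-0.2],[[0.432,0.045,-0.4],0,-0.2],[[0.432,0.045,-0.55],0,-0.2],[[0.432,0.045,-0.61],0,-0.2],[[0.432,0.045,-0.63],0,-0.2],[[0.432,0.045,-0.63],0,-0.2]])

```text
time: 28.6
eef_pos: [582.6, -276.0, 11.2]
ee_rot: [0.0, -0.035, 0.999, -0.0]
contact_force: [-0.5, -0.5, -2.5]
grip_width: 60.6
gripper_force: 55.1
```

Request:
apply_moves(commands=[[[-0.013,0,-0.01],0,-0.2],[[-0.013,0,-0.018],0,-0.2],[[-0.013,0,-0.023],0,-0.2],[[-0.013,0,-0.023],0,-0.2]])

```text
time: 29.0
eef_pos: [581.5, -275.7, 8.8]
ee_rot: [0.0, -0.035, 0.999, -0.0]
contact_force: [0.8, -0.2, -3.0]
grip_width: 60.5
gripper_force: 55.1
```

Request:
apply_moves(commands=[[[0,0,-0.004],0,-0.2],[[0,0,-0.008],0,-0.2],[[0,0,-0.008],0,-0.2]])

```text
time: 29.3
eef_pos: [581.4, -275.7, 8.7]
ee_rot: [0.0, -0.035, 0.999, -0.0]
contact_force: [-2.1, 1.9, 6.8]
grip_width: 60.1
gripper_force: 56.1
```

Request:
apply_moves(commands=[[[0,0,0],0,-0.6],[[0,0,0],0,-0.9],[[0,0,0],0,-0.9],[[0,0,0],0,-0.9],[[0,0,0.1],0,-0.9],[[0,0,0.4],0,-0.9],[[0,0,0.7],0,-0.9],[[0,0,1],0,-0.9],[[0,0,1],0,-0.9]])

```text
time: 30.2
eef_pos: [583.4, -277.2, 112.8]
ee_rot: [0.003, -0.035, 0.999, -0.002]
contact_force: [0.1, -1.0, 0.0]
grip_width: 81.1
gripper_force: 0.0
```

Request:
apply_moves(commands=[[[0.2,0.3,0.2],0,-0.9],[[0.4,0.7,0.4],0,-0.9],[[0.4,0.8,0.4],0,-0.9],[[0.4,0.8,0.4],0,-0.9],[[0.4,0.8,0.4],0,-0.9],[[0.4,0.8,0.4],0,-0.9]])

```text
time: 30.8
eef_pos: [620.1, -197.7, 147.3]
ee_rot: [-0.001, -0.034, 0.999, -0.0]
contact_force: [-0.4, 0.3, 0.4]
grip_width: 81.1
gripper_force: 0.0
```

Run:
```python
from trays import *
im,W=look('reel','w17.png'); z=W[...,2]
s=(z>38)&(z<47)&(np.hypot(W[...,0]-580,W[...,1]+276)<45); print('reel',cv2.minEnclosingCircle(W[s][:,:2].astype(np.float32)),rect(W,s))
hsv=cv2.cvtColor(im,cv2.COLOR_BGR2HSV)
s=(z>12)&(z<20)&(np.hypot(W[...,0]-578,W[...,1]+133)<35); print('puck',rect(W,s))
```

```text
reel TCP [ 620.1 -197.7  147.3] yaw 93.9 w 81.1
 tray c 581.6 -277.0  102.2x90.3 long axis 16.2  n7160
 dark c 574.5 -256.5  57.5x21.1 long axis 20.6  n418 z 5.0
 dark c 583.8 -280.3  16.1x7.1 long axis 28.1  n191 z 5.9
reel ((581.64794921875, -275.1844177246094), 31.35664939880371) c 581.4 -275.2  61.7x61.1 long axis -86.1  n5738
puck c 579.5 -133.2  49.3x49.2 long axis -86.2  n3992
```

Reel and puck are both within about 1 mm. I'll re-check the servo from overhead.

Request:
apply_moves(commands=[[[0,0.4,0.1],0,-0.5],[[0.1,0.8,0.1],0,0],[[0.2,1,0.1],0,0]])

```text
time: 31.15
eef_pos: [641.3, -93.0, 157.6]
ee_rot: [-0.0, -0.036, 0.999, 0.001]
contact_force: [0.1, 0.1, -0.4]
grip_width: 43.0
gripper_force: 0.0
```

Request:
apply_moves(commands=[[[0,0.4,0],0,0],[[0,0.8,0],0,0],[[0,1,0],0,0]])

```text
time: 31.45
eef_pos: [641.0, 7.5, 157.1]
ee_rot: [-0.001, -0.036, 0.999, 0.001]
contact_force: [-0.5, -0.2, -0.9]
grip_width: 42.2
gripper_force: 0.0
```

Request:
apply_moves(commands=[[[0,0.2,0],0,0],[[0,0.35,0],0,0],[[0,0.35,0],0,0],[[0,0.35,0],0,0],[[0,0.35,0],0,0],[[0,0.35,0],0,0]])

```text
time: 32.05
eef_pos: [641.3, 37.6, 157.9]
ee_rot: [0.0, -0.034, 0.999, -0.0]
contact_force: [-0.2, 0.2, -0.1]
grip_width: 42.9
gripper_force: 0.0
```

Run:
```python
from trays import *
im,W=look('servo','w18.png'); z=W[...,2]
near=(np.hypot(W[...,0]-597,W[...,1]-47)<40)
hsv=cv2.cvtColor(im,cv2.COLOR_BGR2HSV); b=(hsv[...,0]>95)&(hsv[...,0]<130)&(hsv[...,1]>110)
for lo,hi in ((16,22),(24,29),(30,36)):
    s=near&(z>lo)&(z<hi)
    if s.sum()>5: print(lo,hi,rect(W,s))
t=near&(z>1)&(z<14); print('tray all',rect(W,t&(hsv[...,1]<28)))
l=near&(z>7.5)&(z<13)&(hsv[...,1]<28); print('lips',rect(W,l))
ys,xs=np.where(near&b); cy,cx=int(ys.mean()),int(xs.mean()); print(cx,cy)
cv2.imwrite('pics/w18c.png',cv2.resize(im[cy-50:cy+50,cx-50:cx+50],None,fx=6,fy=6,interpolation=cv2.INTER_CUBIC))
```

```text
servo TCP [641.3  37.6 157.9] yaw 93.9 w 42.9
 tray c 597.6 47.9  62.5x37.7 long axis -6.0  n2575
16 22 c 597.0 49.1  31.9x11.9 long axis -6.1  n200
24 29 c 597.3 49.0  21.3x10.7 long axis -6.3  n146
30 36 c 592.1 49.5  25.0x10.4 long axis -22.7  n274
tray all c 597.4 47.7  61.6x36.8 long axis -6.3  n2484
lips c 596.8 47.4  59.9x35.9 long axis -6.0  n867
288 142
```

View pics/w18c.png

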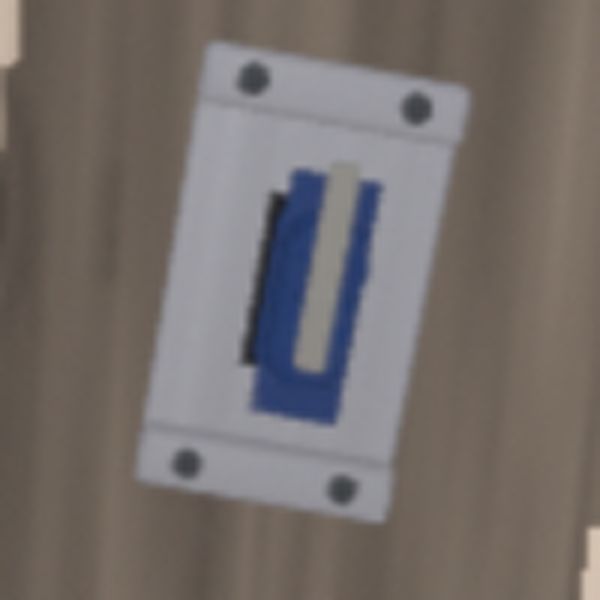

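The servo is square and upright, but a strip of pad at crop (262,280) shows it 1.5 mm off in y. There is plenty of time, so I'll nudge it with the fingers closing about the pad centre.

Request:
apply_moves(commands=[[[-0.2,0.05,0],-0.04,0.2],[[-0.44,0.092,0],-0.083,0.2],[[-0.44,0.092,-0.2],-0.083,0.2],[[-0.44,0.092,-0.5],-0.083,0.2],[[-0.44,0.092,-0.8],-0.083,0.2],[[-0.44,0.092,-0.9],-0.083,0.2],[[-0.44,0.092,-0.9],-0.083,0.2],[[-0.44,0.092,-0.9],-0.083,0.2]], force=20)

```text
time: 32.9
eef_pos: [598.0, 48.0, 68.8]
ee_rot: [0.001, 0.052, 0.999, -0.0]
contact_force: [-0.2, -0.9, 0.0]
grip_width: 34.0
gripper_force: 0.0
```

Request:
apply_moves(commands=[[[-0.008,-0.012,-0.2],0,0.2],[[-0.008,-0.012,-0.4],0,0.2],[[-0.008,-0.012,-0.55],0,0.2],[[-0.008,-0.012,-0.6],0,0.2],[[-0.008,-0.012,-0.6],0,0.2],[[-0.008,-0.012,-0.6],0,0.2]])

```text
time: 33.5
eef_pos: [597.1, 47.2, 8.6]
ee_rot: [0.001, 0.052, 0.999, 0.0]
contact_force: [0.9, 0.2, -0.1]
grip_width: 34.2
gripper_force: 0.0
```

Request:
apply_moves(commands=[[[0,-0.004,0],0,0.4],[[0,-0.004,0],0,0.55],[[0,-0.004,0],0,0.65],[[0,-0.004,0],0,0.75],[[0,-0.004,0],0,0.8],[[0,-0.004,0],0,0.8],[[0,-0.004,0],0,0.8],[[0,-0.004,0],0,0.8]])

```text
time: 34.3
eef_pos: [596.7, 46.9, 8.2]
ee_rot: [0.0, 0.051, 0.999, 0.0]
contact_force: [-0.3, -0.2, 5.7]
grip_width: 12.3
gripper_force: 21.1
```

Centred at TCP y 46.9. Release, withdraw and check.

Request:
apply_moves(commands=[[[0,0,0],0,0.5],[[0,0,0],0,0.3],[[0,0,0],0,0.3],[[0,0,0],0,0.3],[[0,0,0.1],0,0.3],[[0,0,0.4],0,0.3],[[0,0,0.8],0,0.3],[[0,0,1],0,0.3]])

```text
time: 35.1
eef_pos: [597.6, 46.5, 111.3]
ee_rot: [0.002, 0.052, 0.999, 0.0]
contact_force: [0.6, -0.6, 0.2]
grip_width: 29.8
gripper_force: 0.0
```

Request:
apply_moves(commands=[[[0.2,-0.05,0.3],0.04,0],[[0.44,-0.1,0.5],0.083,0],[[0.44,-0.1,0.5],0.083,0],[[0.44,-0.1,0.5],0.083,0],[[0.44,-0.1,0.5],0.083,0],[[0.44,-0.1,0.5],0.083,0]])

```text
time: 35.7
eef_pos: [639.3, 37.2, 156.9]
ee_rot: [-0.001, -0.035, 0.999, 0.0]
contact_force: [-0.3, -0.9, -0.7]
grip_width: 42.5
gripper_force: 0.0
```

Run:
```python
from trays import *
im,W=look('servo','w19.png'); z=W[...,2]
near=(np.hypot(W[...,0]-597,W[...,1]-47)<40); hsv=cv2.cvtColor(im,cv2.COLOR_BGR2HSV)
for lo,hi in ((16,22),(24,29)): print(lo,hi,rect(W,near&(z>lo)&(z<hi)))
print('lips',rect(W,near&(z>7.5)&(z<13)&(hsv[...,1]<28)))
T0=np.load('top0.npz'); im,d,W=snap('top')
for x,y,h,r in ((335,-121,44,60),(330,-312,19,60)):
    for M in (T0['W'],W):
        s=(np.hypot(M[...,0]-x,M[...,1]-y)<r)&(M[...,2]>h-7)&(M[...,2]<h+7); print(h,rect(M,s))
```

```text
servo TCP [639.3  37.2 156.9] yaw 94.0 w 42.5
 tray c 597.8 47.5  62.5x37.8 long axis -5.9  n2599
16 22 c 597.2 47.3  31.9x11.9 long axis -6.0  n203
24 29 c 597.3 47.2  21.0x10.8 long axis -5.7  n149
lips c 597.1 47.0  60.2x35.8 long axis -6.0  n874
44 c 335.5 -120.9  47.4x46.7 long axis 90.0  n421
44 c 335.5 -120.9  47.4x46.7 long axis 89.9  n419
19 c 329.2 -311.9  65.2x63.2 long axis 89.8  n548
19 c 329.3 -311.7  66.4x63.2 long axis 89.7  n550
```

Servo is within 0.3 mm and square, and the tin and tape have not moved.

```bash
python3 -c "
from station import hand_in
print(hand_in())"
```

```text
the job is handed in; nothing more can be done
None
```

The servo, charger, puck and reel were taken off the pile in that order and each is parked on its own tray, within about 1 mm of pad centre and squared up; the tin and tape did not move, and I handed the job in at about 36 s of the 106 s allowed.

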